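# Make up the pinboard kit and the parcel kit

## Task

Make up two kits from the things lying on the desk. The pinboard kit goes in the two-compartment tray: the small tape roll and the low, wide tin, one in each compartment, either way round. The parcel kit goes in the round tray: the large tape roll lying flat and the wooden hand stamp standing upright, side by side on the tray floor; leave the tall, narrow tin and the stapler where they are.

Things in the scene. Friction and masses are not known exactly. Their poses are not given: they have to be found in the camera images.
- bay_tray: white rectangular two-compartment tray, fixed to the desk, 163 x 84 mm outside, 14 mm high, floor 5 mm thick, walls 5 mm. Origin: centre of its underside. x runs along its 163 mm side; one divider (5 mm thick, as high as the walls) across the middle makes two equal compartments, centres at x = +39 and -39 mm (y = 0), each about 74 x 74 mm inside.
- round_tray: white round tray, fixed to the desk, 166 mm outside diameter, 156 mm inside, rim 14 mm high, floor 4 mm thick, no divider. Origin: centre of its underside, z up.
- small_roll: small roll of tan tape on a cardboard core, lying flat (hole upwards): outside diameter 46 mm, hole 22 mm, 28 mm high, 40 g. Origin: centre of its underside, z up along the hole.
- large_roll: large roll of tan tape on a cardboard core, lying flat (hole upwards): outside diameter 66 mm, hole 36 mm, 48 mm high, 120 g. Origin: centre of its underside, z up along the hole.
- low_tin: low, wide round metal tin, closed, of the same bare metal as the tall one: diameter 56 mm, 40 mm high, 90 g. Origin: centre of its underside, z up.
- stamp: wooden hand stamp standing on its rubber face: block 48 x 32 mm (x by y) and 26 mm high, above it a round wooden knob on the same axis, widest (diameter 26 mm) from 40 to 57 mm above the underside, total height 63 mm, 60 g. Origin: centre of its underside, z up.
- tall_tin: tall, narrow round metal tin, closed, not part of either kit: diameter 38 mm, 66 mm high, 90 g, loose. Origin: centre of its underside, z up.
- stapler: black desk stapler, not part of either kit: 125 mm long (x) by 34 mm wide, 49 mm high, loose. Origin: centre of its underside, z up.
Mind the look-alikes: they are no part of the job. Several things have the shape of the stamp; the one meant has the colours described above.

How it is judged:
By the outcome, as a careful person would: the job done as asked, in the order asked, and still so for the second after the job is handed in, with the robot touching nothing.
It also fails if it takes over 112 s, if anything falls off the work surface, if the arm or the gripper's body presses on something with over 40 N, if the wrist force passes 120 N, or if a joint passes its speed limit or range.

## Robot

A 7-joint arm with a two-finger parallel gripper is mounted at the origin on the work surface. World frame = base frame: x ahead of the robot, y to its left, z up, the work surface at z = 0. Lengths are in mm, angles in rad, forces in N, time in s.
With the tool pointing down it reaches from about 400 to 875 mm from the base axis. Payload 4.4 kg.
Tool frame: the origin (TCP) lies at the very end of the fingers, on their centre line; the grasp point (between the pads) lies 19 mm behind it; z points along the fingers, y is the direction in which the jaws open and shut (so a half turn about z gives the same grasp; the last joint's range is limited). The gripper opens to 85 mm and grips with 20 to 120 N. Pads are 22 mm wide; open, the fingers measure 114 mm over their backs; the gripper's body (76 mm by 85 mm) begins 54 mm behind the grasp point. The pads swing forward as they close: fully open they stand 13 mm farther back than shut.
Start: joints at [-1.247, 0.628, 0.038, 1.517, -0.027, 0.996, -0.02], TCP at [246.98, 601.264, 231.313] pointing down, gripper open.
Joint ranges: [-3.06, 3.06], [-0.37, 2.12], [-1.25, 1.32], [0.18, 2.47], [-1.1, 4.24], [0.23, 1.98], [-2.94, 2.94]. Speed limits (rad/s): [2.57, 2.57, 3.14, 3.14, 3.14, 3.14, 3.14].

## Interface

Orientations are given as [roll, pitch, yaw] about the fixed x, y, z axes, in that order (R = Rz(yaw) Ry(pitch) Rx(roll)).
In Python, from cell import read_state, get_image, calibration, finish_job gives the robot as it stands. The module is installed in compiled form; this text tells all that it offers.
- The arm moves only by the tool apply_moves, never from a script. Its argument "increments" is a list of rows, each an object of numbers: "tx", "ty", "tz": the shift along the world's x, y, z in m; "rx", "ry", "rz": the turn, a rotation vector about the world's x, y, z in units of 5 degrees (1.0 is 5 degrees); "claw": the finger opening in m, from 0 to 0.0854. In form: [{"tx": .., "ty": .., "tz": .., "rx": .., "ry": .., "rz": .., "claw": ..}, ...]. A call has 1 to 12 rows; each row is the pose to reach, as a shift and turn from the pose commanded when the call began; what a row does not reach only later rows make up. A row lasts 1/10 s, in which the tool goes at most 50 mm and 8.59 degrees, less where a joint would pass 70% of its speed; a pose out of reach is approached as far as the arm can. A call with a gripper value outside its range is refused whole. The fingers move at their own pace and stop on an object; the grip force is fixed at half the most. Time passes only in rows, so rows that repeat a pose let the fingers close. It gives the time, the measured TCP pose, the force and the opening at its end, in the units of the state.
- read_state(): the state, without advancing time (a new reading comes with each control period).
- get_image(name): name is "side" or "top" or "wrist"; returns the picture (400x640x3 uint8, red, green, blue); there is no depth.
- calibration(name): a dict with "camera_matrix" (3x3 intrinsics, pixels), "origin" and "attitude" of the camera in the world. Camera axes: x right, y up, looking along -z (the intrinsics and any distortion apply to the point x, -y, -z); pixel columns grow to the right and rows downward; lengths in mm; the calibration is good to about 2 mm. A picture is of the moment at which its call begins: read the wrist's pose just before it. calibration takes no time and is no camera call; for the wrist camera it gives the pose at the moment of the call.
- finish_job(): hands the job in, once; it reports no verdict.
The state is a dict: "clock": time; "qpos": joint angles; "qd": joint speeds; "tau": joint torques, N m; "eef_pos": TCP position; "tool_rot": TCP orientation; "force": force on the tool from outside, world axes, zero at the start; "torque": the same for the moment, N m; "width": finger opening in mm.
Only numpy, scipy, OpenCV 4.12 (cv2) and the standard library are available. Lean on these libraries where they do the work, as an engineer would, in place of code of your own. Each camera call takes 0.05 s, during which the arm holds its last target. There are 200 camera calls.

## Working session

There is one attempt and no reset: what is moved stays moved. The work goes in short steps, Python scripts to look and compute and a tool call to move; the robot and the scene stay as the last step left them, time stands still between calls to the robot, and variables do not carry over. Pictures are saved under pics/ and viewed, about 12 in all and at most 16, crops included, and the job is handed in when it is done.

Besides the shell and the picture viewer there is one more tool, called after ">>>" by a JSON object that holds its "name" and its "arguments". apply_moves: Moves the arm, as the interface text tells. Its arguments: {"type":"object","properties":{"increments":{"type":"array"}},"required":["increments"]}

```bash
mkdir -p pics; python3 - <<'E'
from cell import *
import cv2
for n in("top","side"):
    im=get_image(n); cv2.imwrite(f"pics/{n}0.png",im[:,:,::-1]); print(n,calibration(n))
print(read_state())
E
```

```text
top {'camera_matrix': array([[363.20159678,   0.        , 320.68610617],
       [  0.        , 363.20159678, 195.8789043 ],
       [  0.        ,   0.        ,   1.        ]]), 'origin': array([ 411.7421372 ,   -2.02480458, 1023.92246489]), 'attitude': array([ 0.18581019, -0.01110537, -1.57810972])}
side {'camera_matrix': array([[427.79088074,   0.        , 320.16345673],
       [  0.        , 427.79088074, 198.42361536],
       [  0.        ,   0.        ,   1.        ]]), 'origin': array([ 333.45857512, -712.82922495,  854.38083105]), 'attitude': array([ 0.74986739, -0.0039537 , -0.38009046])}
{'clock': 0.1, 'qpos': array([-1.24681618,  0.62926577,  0.03842784,  1.51827405, -0.02697869,
        0.99632209, -0.02000311]), 'qd': array([-3.05861691e-04, -1.99774189e-03,  4.93736266e-04, -1.92962695e-03,
        5.78903706e-04,  1.10688579e-03,  5.45409020e-05]), 'tau': array([ 2.70519704e-03, -5.64526677e+01,  1.23040594e+00, -1.93972045e+01,
        1.12397244e-02,  5.29177225e-03, -2.94288519e-06]), 'eef_pos': array([246.74130963, 600.72814511, 230.47095818]), 'tool_rot': array([-3.13984114e+00,  2.66624347e-05,  2.75183457e+00]), 'force': array([ 0.00452055, -0.35984415, -0.20275995]), 'torque': array([-0.04388802,  0.03623916, -0.02022655]), 'width': 85.42733023275602}
```

View pics/top0.png

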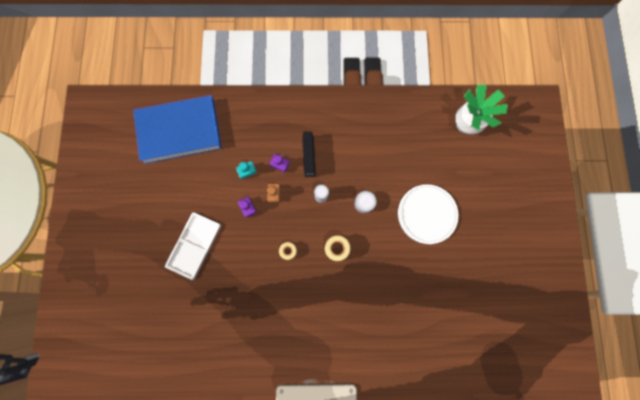

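View pics/side0.png

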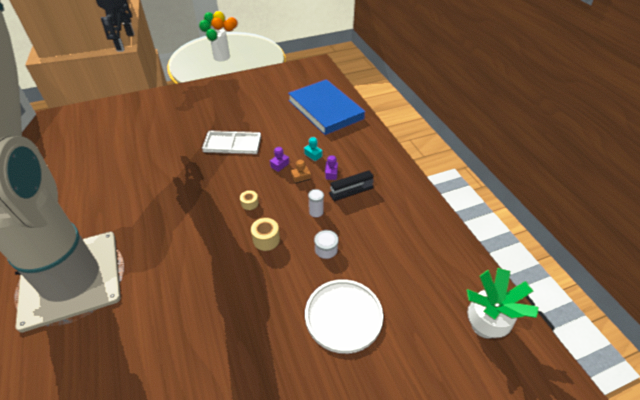

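```bash
cat > h.py <<'E'
from cell import *
import cv2, numpy as np
from scipy.spatial.transform import Rotation as R
def cast(c,uv,z):
    uv=np.atleast_2d(uv).astype(float); K=c["camera_matrix"]
    d=np.c_[(uv[:,0]-K[0,2])/K[0,0],-(uv[:,1]-K[1,2])/K[1,1],-np.ones(len(uv))]
    d=d@R.from_euler("xyz",c["attitude"]).as_matrix().T
    o=np.array(c["origin"]); return o+d*((z-o[2])/d[:,2])[:,None]
def proj(c,p):
    K=c["camera_matrix"]; q=(np.atleast_2d(p)-c["origin"])@R.from_euler("xyz",c["attitude"]).as_matrix()
    return np.c_[K[0,0]*q[:,0]/-q[:,2]+K[0,2],K[1,1]*-q[:,1]/-q[:,2]+K[1,2]]
def blobs(m,lo=40,hi=99999):
    cs,_=cv2.findContours(m.astype(np.uint8),cv2.RETR_EXTERNAL,cv2.CHAIN_APPROX_NONE)
    return [c for c in cs if lo<cv2.contourArea(c)<hi]
E
python3 - <<'E'
from h import *
for n in("top","side"):
    im=cv2.imread(f"pics/{n}0.png"); c=calibration(n)
    hsv=cv2.cvtColor(im,cv2.COLOR_BGR2HSV).astype(int); h,s,v=hsv[...,0],hsv[...,1],hsv[...,2]
    if n=="top": roi=(slice(125,285),slice(160,470))
    else: roi=(slice(120,360),slice(195,390))
    M=np.zeros(h.shape,bool); M[roi]=1
    for nm,m,z in(("tan",(h>12)&(h<32)&(s>60)&(v>150),20),("orange",(h>5)&(h<16)&(s>150)&(v>125),20),("grey/white",(s<60)&(v>130),20),("black",(v<45),25)):
        for b in blobs(m&M,25):
            mm=cv2.moments(b);u=np.array([mm["m10"],mm["m01"]])/mm["m00"]
            print(n,nm,int(mm["m00"]),u.round(1),cv2.boundingRect(b),cast(c,u,z)[0].round(0), [round(x) for x in np.ravel(cv2.boxPoints(cv2.minAreaRect(b)))])
E
```

```text
top tan 237 [286.9 250.6] (278, 242, 19, 18) [449.  79.  20.] [278, 242, 296, 242, 296, 259, 278, 259]
top tan 504 [336.8 248. ] (324, 235, 26, 27) [455. -58.  20.] [319, 248, 337, 230, 355, 248, 337, 266]
top tan 25 [271.4 192.9] (269, 186, 6, 15) [610. 124.  20.] [269, 200, 269, 186, 274, 186, 274, 200]
top orange 27 [385.6 238.5] (370, 237, 34, 4) [ 480. -193.   20.] [370, 237, 403, 236, 403, 239, 370, 240]
top orange 39 [388.  232.7] (372, 231, 30, 4) [ 496. -200.   20.] [372, 231, 401, 231, 401, 234, 372, 234]
top orange 118 [459.1 190.7] (446, 187, 24, 11) [ 613. -407.   20.] [446, 187, 469, 187, 469, 197, 446, 197]
top orange 991 [223.6 194.3] (160, 183, 119, 23) [606. 258.  20.] [159, 191, 278, 182, 279, 201, 161, 210]
top orange 38 [204.4 177.6] (193, 175, 22, 6) [655. 314.  20.] [193, 179, 193, 174, 214, 176, 214, 180]
top orange 78 [408.9 176.8] (394, 174, 32, 6) [ 654. -266.   20.] [394, 174, 425, 174, 425, 179, 394, 179]
top orange 440 [368.2 149.7] (334, 145, 85, 10) [ 735. -153.   20.] [334, 154, 334, 145, 418, 146, 418, 155]
top orange 81 [452.1 144.2] (431, 142, 39, 
[... 2936 characters left out ...]
0.] [314, 230, 338, 230, 338, 257, 314, 257]
side grey/white 160 [315.  208.5] (309, 200, 13, 17) [599. -21.  20.] [309, 216, 309, 200, 321, 200, 321, 216]
side grey/white 132 [315.6 194.6] (308, 189, 16, 12) [619.  25.  20.] [308, 189, 323, 189, 323, 200, 308, 200]
side grey/white 1112 [231.5 141.6] (202, 130, 59, 24) [462. 326.  20.] [202, 151, 203, 129, 260, 132, 259, 154]
side grey/white 47 [318.1 124.8] (311, 120, 13, 12) [737. 307.  20.] [311, 120, 314, 118, 325, 129, 322, 132]
side black 162 [349.5 192.5] (330, 186, 43, 15) [704.  -5.  25.] [330, 193, 371, 183, 373, 191, 332, 201]
side black 120 [354.3 181.4] (331, 173, 42, 17) [734.  28.  25.] [331, 184, 371, 172, 373, 178, 333, 190]
```

>>> {"name": "apply_moves", "arguments": {"increments": [{"tx": 0.21, "ty": -0.26, "tz": 0.1}, {"tx": 0.21, "ty": -0.26, "tz": 0.1}, {"tx": 0.21, "ty": -0.26, "tz": 0.1}, {"tx": 0.21, "ty": -0.26, "tz": 0.1}, {"tx": 0.21, "ty": -0.26, "tz": 0.1}, {"tx": 0.21, "ty": -0.26, "tz": 0.1}, {"tx": 0.21, "ty": -0.26, "tz": 0.1}, {"tx": 0.21, "ty": -0.26, "tz": 0.1}, {"tx": 0.21, "ty": -0.26, "tz": 0.1}, {"tx": 0.21, "ty": -0.26, "tz": 0.1}]}}

```text
$.increments[0]: bad value
```

```bash
cat > snap.py <<'E'
import sys,json
from h import *
n=sys.argv[1]; c=calibration("wrist"); s=read_state(); im=get_image("wrist")
cv2.imwrite(f"pics/{n}.png",im[:,:,::-1]); json.dump({k:np.array(v).tolist() for k,v in c.items()},open(f"pics/{n}.json","w"))
print(s["clock"],s["eef_pos"].round(1),s["tool_rot"].round(3),s["qpos"].round(2),s["width"],"cam",c)
E
python3 snap.py w1
```

```text
0.1 [246.7 600.7 230.5] [-3.14   0.     2.752] [-1.25  0.63  0.04  1.52 -0.03  1.   -0.02] 85.42733023275602 cam {'camera_matrix': array([[321.36963073,   0.        , 319.54561879],
       [  0.        , 321.36963073, 197.26096486],
       [  0.        ,   0.        ,   1.        ]]), 'origin': array([182.87069454, 628.40178233, 372.73116851]), 'attitude': array([-0.27661728,  0.00149944,  1.17875904])}
```

View pics/w1.png

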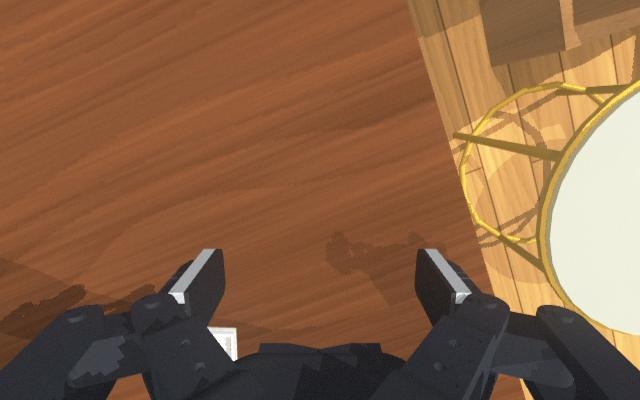

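>>> {"name": "apply_moves", "arguments": {"increments": [{"tx": 0.26, "ty": -0.33, "tz": 0.03, "rx": 0, "ry": 0, "rz": 0, "claw": 0.085}, {"tx": 0.26, "ty": -0.33, "tz": 0.03, "rx": 0, "ry": 0, "rz": 0, "claw": 0.085}, {"tx": 0.26, "ty": -0.33, "tz": 0.03, "rx": 0, "ry": 0, "rz": 0, "claw": 0.085}, {"tx": 0.26, "ty": -0.33, "tz": 0.03, "rx": 0, "ry": 0, "rz": 0, "claw": 0.085}, {"tx": 0.26, "ty": -0.33, "tz": 0.03, "rx": 0, "ry": 0, "rz": 0, "claw": 0.085}, {"tx": 0.26, "ty": -0.33, "tz": 0.03, "rx": 0, "ry": 0, "rz": 0, "claw": 0.085}, {"tx": 0.26, "ty": -0.33, "tz": 0.03, "rx": 0, "ry": 0, "rz": 0, "claw": 0.085}, {"tx": 0.26, "ty": -0.33, "tz": 0.03, "rx": 0, "ry": 0, "rz": 0, "claw": 0.085}, {"tx": 0.26, "ty": -0.33, "tz": 0.03, "rx": 0, "ry": 0, "rz": 0, "claw": 0.085}, {"tx": 0.26, "ty": -0.33, "tz": 0.03, "rx": 0, "ry": 0, "rz": 0, "claw": 0.085}, {"tx": 0.26, "ty": -0.33, "tz": 0.03, "rx": 0, "ry": 0, "rz": 0, "claw": 0.085}, {"tx": 0.26, "ty": -0.33, "tz": 0.03, "rx": 0, "ry": 0, "rz": 0, "claw": 0.085}]}}

```text
clock: 1.35
eef_pos: [505.6, 273.0, 261.0]
tool_rot: [3.141, -0.002, 2.754]
force: [0.3, 0.5, 0.4]
width: 85.1
```

```bash
python3 snap.py w1
```

```text
1.35 [505.6 273.  261. ] [ 3.141e+00 -2.000e-03  2.754e+00] [-0.58  0.49  0.06  1.7  -0.03  0.96  0.67] 85.0669841109068 cam {'camera_matrix': array([[321.36963073,   0.        , 319.54561879],
       [  0.        , 321.36963073, 197.26096486],
       [  0.        ,   0.        ,   1.        ]]), 'origin': array([441.78103198, 300.17719657, 403.36621027]), 'attitude': array([-2.75055845e-01, -4.46620895e-04,  1.18146186e+00])}
```

View pics/w1.png

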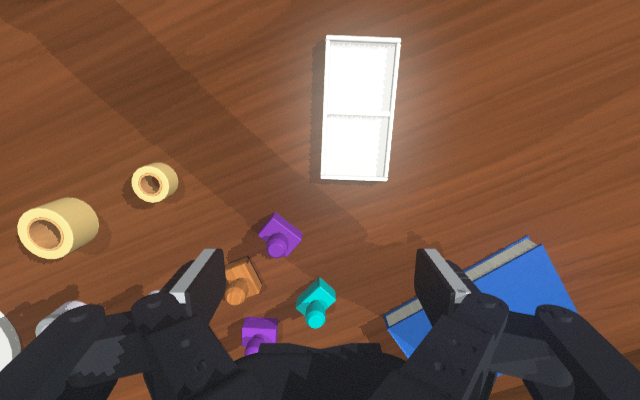

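```bash
cat > an.py <<'E'
from h import *
import json,sys
def load(n): return cv2.imread(f"pics/{n}.png"),json.load(open(f"pics/{n}.json"))
def hole(n,box,z):
    # tan mask's inner hole: dark/core-coloured region enclosed by tan ring
    im,c=load(n); hsv=cv2.cvtColor(im,cv2.COLOR_BGR2HSV).astype(int); x,y,w,h=box
    m=((hsv[...,0]>15)&(hsv[...,0]<35)&(hsv[...,2]>150)).astype(np.uint8)[y:y+h,x:x+w]
    cs,hi=cv2.findContours(m,cv2.RETR_CCOMP,cv2.CHAIN_APPROX_NONE)
    for k,q in enumerate(cs):
        if hi[0][k][3]>=0 and cv2.contourArea(q)>80:
            P=cast(c,q[:,0]+[x,y],z)[:,:2].astype(np.float32)
            e=cv2.fitEllipse(P); print("hole",np.round(e[0],1),np.round(e[1],1))
E
python3 - <<'E'
from an import *
im,c=load("w1")
hole("w1",(110,140,90,80),28); hole("w1",(0,180,120,90),48)
hsv=cv2.cvtColor(im,cv2.COLOR_BGR2HSV).astype(int)
m=(hsv[...,1]<50)&(hsv[...,2]>150); m[200:]=0
b=max(blobs(m),key=cv2.contourArea)
P=cast(c,b[:,0],14)[:,:2].astype(np.float32); print("tray",cv2.minAreaRect(P))
print(cast(c,[(326,36),(400,39),(388,180),(321,179)],14).round(1))
print("stamp knob",cast(c,(235,297),63).round(1), "roll proj", proj(c,[449,81,28]))
E
```

```text
Traceback (most recent call last):
  File "an.py", line 11, in hole
    P=cast(c,q[:,0]+[x,y],z)[:,:2].astype(np.float32)
      ~~~~^^^^^^^^^^^^^^^^^^
  File "h.py", line 6, in cast
    d=np.c_[(uv[:,0]-K[0,2])/K[0,0],-(uv[:,1]-K[1,2])/K[1,1],-np.ones(len(uv))]
                     ~^^^^^
TypeError: list indices must be integers or slices, not tuple
```

```bash
sed -i 's/json.load(open(f"pics\/{n}.json"))/{k:np.array(v) for k,v in json.load(open(f"pics\/{n}.json")).items()}/' an.py
python3 - <<'E'
from an import *
im,c=load("w1")
hole("w1",(110,140,90,80),28); hole("w1",(0,180,120,90),48)
hsv=cv2.cvtColor(im,cv2.COLOR_BGR2HSV).astype(int)
m=(hsv[...,1]<50)&(hsv[...,2]>150); m[200:]=0
b=max(blobs(m),key=cv2.contourArea)
P=cast(c,b[:,0],14)[:,:2].astype(np.float32); print("tray",cv2.minAreaRect(P))
print(cast(c,[(326,36),(400,39),(388,180),(321,179)],14).round(1))
print("stamp knob",cast(c,(235,297),63).round(1), "roll proj", proj(c,[449,81,28]))
E
```

```text
hole [447.5  77.8] [24.5 24.7]
hole [452.5 -56.6] [37.9 39.2]
tray ((464.65460205078125, 339.8651123046875), (84.41520690917969, 162.97837829589844), 65.4985122680664)
[[375.3 335.4  14. ]
 [409.1 409.9  14. ]
 [555.2 345.6  14. ]
 [522.4 269.2  14. ]]
stamp knob [[607.6 122.1  63. ]] roll proj [[152.6830358  184.39938652]]
```

>>> {"name": "apply_moves", "arguments": {"increments": [{"tx": -0.0595, "ty": -0.1935, "tz": -0.1, "rx": 0, "ry": 0, "rz": -0.45, "claw": 0.085}, {"tx": -0.0595, "ty": -0.1935, "tz": -0.1, "rx": 0, "ry": 0, "rz": -0.45, "claw": 0.085}, {"tx": -0.0595, "ty": -0.1935, "tz": -0.1, "rx": 0, "ry": 0, "rz": -0.45, "claw": 0.085}, {"tx": -0.0595, "ty": -0.1935, "tz": -0.1, "rx": 0, "ry": 0, "rz": -0.45, "claw": 0.085}, {"tx": -0.0595, "ty": -0.1935, "tz": -0.1, "rx": 0, "ry": 0, "rz": -0.45, "claw": 0.085}, {"tx": -0.0595, "ty": -0.1935, "tz": -0.15, "rx": 0, "ry": 0, "rz": -0.45, "claw": 0.085}, {"tx": -0.0595, "ty": -0.1935, "tz": -0.19, "rx": 0, "ry": 0, "rz": -0.45, "claw": 0.085}, {"tx": -0.0595, "ty": -0.1935, "tz": -0.215, "rx": 0, "ry": 0, "rz": -0.45, "claw": 0.085}, {"tx": -0.0595, "ty": -0.1935, "tz": -0.235, "rx": 0, "ry": 0, "rz": -0.45, "claw": 0.085}, {"tx": -0.0595, "ty": -0.1935, "tz": -0.248, "rx": 0, "ry": 0, "rz": -0.45, "claw": 0.085}, {"tx": -0.0595, "ty": -0.1935, "tz": -0.248, "rx": 0, "ry": 0, "rz": -0.45, "claw": 0.085}, {"tx": -0.0595, "ty": -0.1935, "tz": -0.248, "rx": 0, "ry": 0, "rz": -0.45, "claw": 0.085}]}}

```text
clock: 2.6
eef_pos: [446.9, 79.4, 12.5]
tool_rot: [-3.141, -0.001, 2.715]
force: [-0.3, -0.4, 0.5]
width: 85.1
```

>>> {"name": "apply_moves", "arguments": {"increments": [{"tx": 0, "ty": 0, "tz": 0, "rx": 0, "ry": 0, "rz": 0, "claw": 0.04}, {"tx": 0, "ty": 0, "tz": 0, "rx": 0, "ry": 0, "rz": 0, "claw": 0.04}, {"tx": 0, "ty": 0, "tz": 0, "rx": 0, "ry": 0, "rz": 0, "claw": 0.04}, {"tx": 0, "ty": 0, "tz": 0, "rx": 0, "ry": 0, "rz": 0, "claw": 0.04}, {"tx": 0, "ty": 0, "tz": 0, "rx": 0, "ry": 0, "rz": 0, "claw": 0.035}, {"tx": 0, "ty": 0, "tz": 0, "rx": 0, "ry": 0, "rz": 0, "claw": 0.035}, {"tx": 0, "ty": 0, "tz": 0, "rx": 0, "ry": 0, "rz": 0, "claw": 0.035}]}}

```text
clock: 3.3
eef_pos: [447.6, 78.4, 13.9]
tool_rot: [3.14, -0.0, 2.713]
force: [-0.2, 1.5, 6.0]
width: 42.9
```

>>> {"name": "apply_moves", "arguments": {"increments": [{"tx": 0, "ty": 0, "tz": 0.04, "rx": 0, "ry": 0, "rz": 0, "claw": 0.035}, {"tx": 0, "ty": 0, "tz": 0.08, "rx": 0, "ry": 0, "rz": 0, "claw": 0.035}, {"tx": -0.0185, "ty": 0.278, "tz": 0.08, "rx": 0, "ry": 0, "rz": 0, "claw": 0.035}, {"tx": -0.0185, "ty": 0.278, "tz": 0.08, "rx": 0, "ry": 0, "rz": 0, "claw": 0.035}, {"tx": -0.0185, "ty": 0.278, "tz": 0.08, "rx": 0, "ry": 0, "rz": 0, "claw": 0.035}, {"tx": -0.0185, "ty": 0.278, "tz": 0.08, "rx": 0, "ry": 0, "rz": 0, "claw": 0.035}, {"tx": -0.0185, "ty": 0.278, "tz": 0.08, "rx": 0, "ry": 0, "rz": 0, "claw": 0.035}, {"tx": -0.0185, "ty": 0.278, "tz": 0.08, "rx": 0, "ry": 0, "rz": 0, "claw": 0.035}, {"tx": -0.0185, "ty": 0.278, "tz": 0.08, "rx": 0, "ry": 0, "rz": 0, "claw": 0.035}, {"tx": -0.0185, "ty": 0.278, "tz": 0.07, "rx": 0, "ry": 0, "rz": 0, "claw": 0.035}, {"tx": -0.0185, "ty": 0.278, "tz": 0.05, "rx": 0, "ry": 0, "rz": 0, "claw": 0.035}, {"tx": -0.0185, "ty": 0.278, "tz": 0.05, "rx": 0, "ry": 0, "rz": 0, "claw": 0.035}]}}

```text
clock: 4.5
eef_pos: [427.7, 352.8, 61.2]
tool_rot: [-3.137, -0.002, 2.71]
force: [-0.1, -0.3, -0.7]
width: 43.2
```

```bash
python3 snap.py w2
```

```text
4.5 [427.7 352.8  61.2] [-3.137e+00 -2.000e-03  2.710e+00] [-1.08  0.82  0.55  1.93 -0.73  0.61  1.09] 43.208299847716674 cam {'camera_matrix': array([[321.36963073,   0.        , 319.54561879],
       [  0.        , 321.36963073, 197.26096486],
       [  0.        ,   0.        ,   1.        ]]), 'origin': array([365.43715823, 383.42765049, 203.59966862]), 'attitude': array([-0.2744264 ,  0.00460908,  1.13657751])}
```

View pics/w2.png

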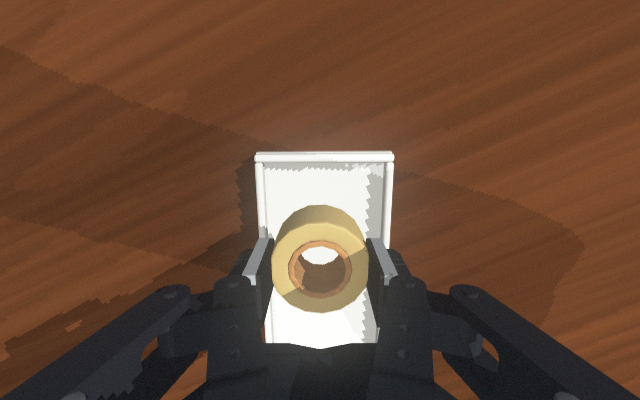

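>>> {"name": "apply_moves", "arguments": {"increments": [{"tx": 0, "ty": 0, "tz": -0.02, "rx": 0, "ry": 0, "rz": 0, "claw": 0.035}, {"tx": 0, "ty": 0, "tz": -0.035, "rx": 0, "ry": 0, "rz": 0, "claw": 0.035}, {"tx": 0, "ty": 0, "tz": -0.044, "rx": 0, "ry": 0, "rz": 0, "claw": 0.035}, {"tx": 0, "ty": 0, "tz": -0.044, "rx": 0, "ry": 0, "rz": 0, "claw": 0.035}, {"tx": 0, "ty": 0, "tz": -0.044, "rx": 0, "ry": 0, "rz": 0, "claw": 0.035}, {"tx": 0, "ty": 0, "tz": -0.044, "rx": 0, "ry": 0, "rz": 0, "claw": 0.065}, {"tx": 0, "ty": 0, "tz": -0.044, "rx": 0, "ry": 0, "rz": 0, "claw": 0.065}, {"tx": 0, "ty": 0, "tz": -0.044, "rx": 0, "ry": 0, "rz": 0, "claw": 0.065}, {"tx": 0, "ty": 0, "tz": 0.0, "rx": 0, "ry": 0, "rz": 0, "claw": 0.065}, {"tx": 0, "ty": 0, "tz": 0.05, "rx": 0, "ry": 0, "rz": 0, "claw": 0.085}, {"tx": 0, "ty": 0, "tz": 0.1, "rx": 0, "ry": 0, "rz": 0, "claw": 0.085}, {"tx": 0, "ty": 0, "tz": 0.15, "rx": 0, "ry": 0, "rz": 0, "claw": 0.085}]}}

```text
clock: 5.75
eef_pos: [428.6, 355.5, 215.3]
tool_rot: [-3.141, -0.0, 2.712]
force: [1.5, 2.1, -0.5]
width: 84.8
```

>>> {"name": "apply_moves", "arguments": {"increments": [{"tx": 0.171, "ty": -0.496, "tz": 0.05, "rx": 0, "ry": 0, "rz": 0, "claw": 0.085}, {"tx": 0.171, "ty": -0.496, "tz": 0.05, "rx": 0, "ry": 0, "rz": 0, "claw": 0.085}, {"tx": 0.171, "ty": -0.496, "tz": 0.05, "rx": 0, "ry": 0, "rz": 0, "claw": 0.085}, {"tx": 0.171, "ty": -0.496, "tz": 0.05, "rx": 0, "ry": 0, "rz": 0, "claw": 0.085}, {"tx": 0.171, "ty": -0.496, "tz": 0.05, "rx": 0, "ry": 0, "rz": 0, "claw": 0.085}, {"tx": 0.171, "ty": -0.496, "tz": 0.05, "rx": 0, "ry": 0, "rz": 0, "claw": 0.085}, {"tx": 0.171, "ty": -0.496, "tz": 0.05, "rx": 0, "ry": 0, "rz": 0, "claw": 0.085}, {"tx": 0.171, "ty": -0.496, "tz": 0.05, "rx": 0, "ry": 0, "rz": 0, "claw": 0.085}, {"tx": 0.171, "ty": -0.496, "tz": 0.05, "rx": 0, "ry": 0, "rz": 0, "claw": 0.085}, {"tx": 0.171, "ty": -0.496, "tz": 0.05, "rx": 0, "ry": 0, "rz": 0, "claw": 0.085}, {"tx": 0.171, "ty": -0.496, "tz": 0.05, "rx": 0, "ry": 0, "rz": 0, "claw": 0.085}, {"tx": 0.171, "ty": -0.496, "tz": 0.05, "rx": 0, "ry": 0, "rz": 0, "claw": 0.085}]}}

```text
clock: 6.95
eef_pos: [600.0, -146.5, 264.2]
tool_rot: [-3.138, 0.003, 2.705]
force: [0.0, -0.7, -0.2]
width: 84.7
```

>>> {"name": "apply_moves", "arguments": {"increments": [{"tx": 0, "ty": 0, "tz": 0, "rx": 0, "ry": 0, "rz": 0, "claw": 0.085}, {"tx": 0, "ty": 0, "tz": 0, "rx": 0, "ry": 0, "rz": 0, "claw": 0.085}, {"tx": 0, "ty": 0, "tz": 0, "rx": 0, "ry": 0, "rz": 0, "claw": 0.085}]}}

```text
clock: 7.25
eef_pos: [599.9, -138.2, 263.1]
tool_rot: [3.141, -0.001, 2.715]
force: [1.0, 0.8, -1.1]
width: 85.2
```

```bash
python3 snap.py w3
```

```text
7.25 [ 599.9 -138.2  263.1] [ 3.141e+00 -1.000e-03  2.715e+00] [-0.24  0.64  0.72  1.59 -0.46  1.09  1.75] 85.23413409464516 cam {'camera_matrix': array([[321.36963073,   0.        , 319.54561879],
       [  0.        , 321.36963073, 197.26096486],
       [  0.        ,   0.        ,   1.        ]]), 'origin': array([ 537.0016456 , -108.5856855 ,  405.41637639]), 'attitude': array([-2.75569655e-01, -1.12831977e-03,  1.14196112e+00])}
```

View pics/w3.png

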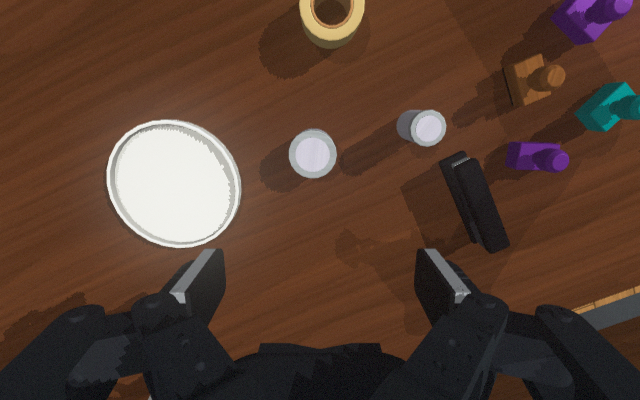

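```bash
python3 - <<'E'
from an import *
im,c=load("w3"); hsv=cv2.cvtColor(im,cv2.COLOR_BGR2HSV).astype(int); s,v=hsv[...,1],hsv[...,2]
def fit(m,box,z):
    x,y,w,h=box; b=max(blobs(m[y:y+h,x:x+w]),key=cv2.contourArea)[:,0]+[x,y]
    e=cv2.fitEllipse(cast(c,cv2.convexHull(b)[:,0],z)[:,:2].astype(np.float32)); print(np.round(e[0],1),np.round(e[1],1))
fit((s<70)&(v>110),(270,110,90,85),40); fit((s<45)&(v>190),(270,110,90,85),40)
fit((s<70)&(v>110),(380,90,80,75),66)
fit((s<60)&(v>120),(90,105,170,150),14)
hole("w3",(280,-0,100,60),48)
m=((hsv[...,0]>7)&(hsv[...,0]<17)&(s>120)&(v>120)).astype(np.uint8)
print("knob top",cast(c,(555,76),57))
cv2.imwrite("pics/c3.png",cv2.resize(im[40:180,480:640],None,fx=4,fy=4,interpolation=cv2.INTER_CUBIC))
E
```

```text
[ 580.9 -137.1] [54.4 56.9]
[ 581.7 -137.9] [39.2 39.6]
[600.  -17.3] [37.  46.6]
[ 549.  -314.5] [165.1 169.5]
knob top [[609.81865004 122.3293023   57.        ]]
```

View pics/c3.png

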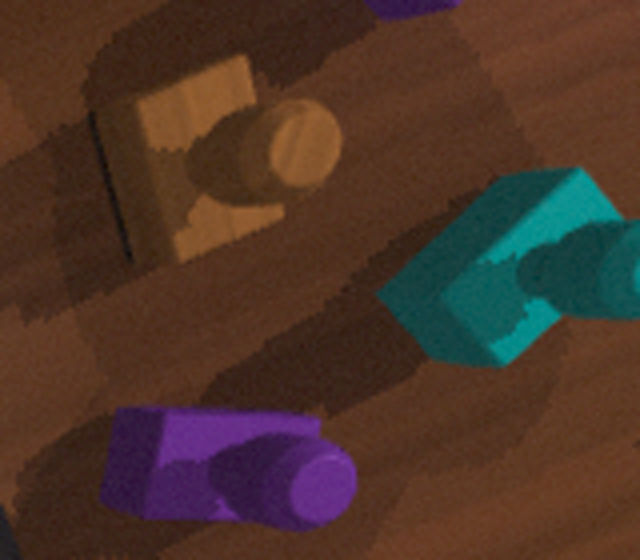

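>>> {"name": "apply_moves", "arguments": {"increments": [{"tx": -0.0185, "ty": 0.0025, "tz": -0.05, "rx": 0, "ry": 0, "rz": 0, "claw": 0.085}, {"tx": -0.0185, "ty": 0.0025, "tz": -0.1, "rx": 0, "ry": 0, "rz": 0, "claw": 0.085}, {"tx": -0.0185, "ty": 0.0025, "tz": -0.15, "rx": 0, "ry": 0, "rz": 0, "claw": 0.085}, {"tx": -0.0185, "ty": 0.0025, "tz": -0.19, "rx": 0, "ry": 0, "rz": 0, "claw": 0.085}, {"tx": -0.0185, "ty": 0.0025, "tz": -0.21, "rx": 0, "ry": 0, "rz": 0, "claw": 0.085}, {"tx": -0.0185, "ty": 0.0025, "tz": -0.23, "rx": 0, "ry": 0, "rz": 0, "claw": 0.085}, {"tx": -0.0185, "ty": 0.0025, "tz": -0.246, "rx": 0, "ry": 0, "rz": 0, "claw": 0.085}, {"tx": -0.0185, "ty": 0.0025, "tz": -0.246, "rx": 0, "ry": 0, "rz": 0, "claw": 0.085}]}}

```text
clock: 8.1
eef_pos: [580.3, -136.5, 15.5]
tool_rot: [-3.141, -0.004, 2.713]
force: [-0.3, -0.5, 0.6]
width: 85.0
```

>>> {"name": "apply_moves", "arguments": {"increments": [{"tx": 0, "ty": 0, "tz": 0, "rx": 0, "ry": 0, "rz": 0, "claw": 0.045}, {"tx": 0, "ty": 0, "tz": 0, "rx": 0, "ry": 0, "rz": 0, "claw": 0.045}, {"tx": 0, "ty": 0, "tz": 0, "rx": 0, "ry": 0, "rz": 0, "claw": 0.045}, {"tx": 0, "ty": 0, "tz": 0, "rx": 0, "ry": 0, "rz": 0, "claw": 0.045}, {"tx": 0, "ty": 0, "tz": 0, "rx": 0, "ry": 0, "rz": 0, "claw": 0.045}, {"tx": 0, "ty": 0, "tz": 0, "rx": 0, "ry": 0, "rz": 0, "claw": 0.045}, {"tx": 0, "ty": 0, "tz": 0.04, "rx": 0, "ry": 0, "rz": 0, "claw": 0.045}, {"tx": 0, "ty": 0, "tz": 0.09, "rx": 0, "ry": 0, "rz": 0, "claw": 0.045}, {"tx": 0, "ty": 0, "tz": 0.14, "rx": 0, "ry": 0, "rz": 0, "claw": 0.045}]}}

```text
clock: 9.0
eef_pos: [581.1, -137.7, 159.3]
tool_rot: [-3.141, -0.0, 2.712]
force: [0.8, -0.3, -1.1]
width: 53.5
```

>>> {"name": "apply_moves", "arguments": {"increments": [{"tx": -0.0813, "ty": 0.4614, "tz": 0, "rx": 0, "ry": 0, "rz": 0, "claw": 0.045}, {"tx": -0.0813, "ty": 0.4614, "tz": 0, "rx": 0, "ry": 0, "rz": 0, "claw": 0.045}, {"tx": -0.0813, "ty": 0.4614, "tz": 0, "rx": 0, "ry": 0, "rz": 0, "claw": 0.045}, {"tx": -0.0813, "ty": 0.4614, "tz": 0, "rx": 0, "ry": 0, "rz": 0, "claw": 0.045}, {"tx": -0.0813, "ty": 0.4614, "tz": 0, "rx": 0, "ry": 0, "rz": 0, "claw": 0.045}, {"tx": -0.0813, "ty": 0.4614, "tz": 0, "rx": 0, "ry": 0, "rz": 0, "claw": 0.045}, {"tx": -0.0813, "ty": 0.4614, "tz": 0, "rx": 0, "ry": 0, "rz": 0, "claw": 0.045}, {"tx": -0.0813, "ty": 0.4614, "tz": 0, "rx": 0, "ry": 0, "rz": 0, "claw": 0.045}, {"tx": -0.0813, "ty": 0.4614, "tz": 0, "rx": 0, "ry": 0, "rz": 0, "claw": 0.045}, {"tx": -0.0813, "ty": 0.4614, "tz": 0, "rx": 0, "ry": 0, "rz": 0, "claw": 0.045}, {"tx": -0.0813, "ty": 0.4614, "tz": -0.05, "rx": 0, "ry": 0, "rz": 0, "claw": 0.045}, {"tx": -0.0813, "ty": 0.4614, "tz": -0.08, "rx": 0, "ry": 0, "rz": 0, "claw": 0.045}]}}

```text
clock: 10.2
eef_pos: [498.9, 325.4, 76.1]
tool_rot: [3.141, -0.001, 2.716]
force: [-0.7, -0.7, -1.4]
width: 53.7
```

>>> {"name": "apply_moves", "arguments": {"increments": [{"tx": 0, "ty": 0, "tz": 0, "rx": 0, "ry": 0, "rz": 0, "claw": 0.045}, {"tx": 0, "ty": 0, "tz": 0, "rx": 0, "ry": 0, "rz": 0, "claw": 0.045}]}}

```text
clock: 10.4
eef_pos: [500.7, 323.4, 78.2]
tool_rot: [3.141, 0.001, 2.712]
force: [0.6, -0.2, -0.7]
width: 54.0
```

```bash
python3 snap.py w4
```

```text
10.4 [500.7 323.4  78.2] [3.141e+00 1.000e-03 2.712e+00] [-0.99  0.85  0.63  1.81 -0.72  0.73  1.18] 53.961799262329215 cam {'camera_matrix': array([[321.36963073,   0.        , 319.54561879],
       [  0.        , 321.36963073, 197.26096486],
       [  0.        ,   0.        ,   1.        ]]), 'origin': array([437.74470354, 353.39085247, 220.41162774]), 'attitude': array([-2.77234203e-01, -5.28053226e-04,  1.13889967e+00])}
```

View pics/w4.png

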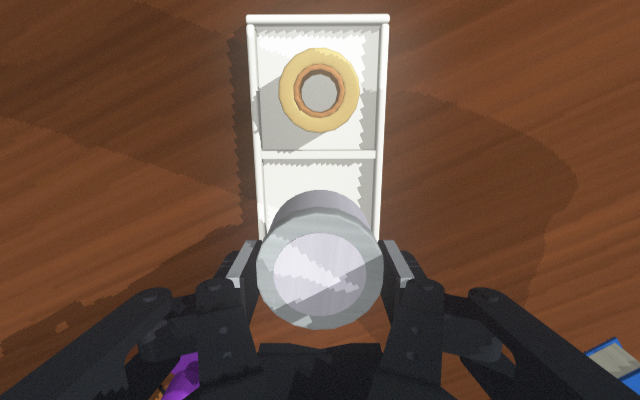

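>>> {"name": "apply_moves", "arguments": {"increments": [{"tx": 0, "ty": 0, "tz": -0.03, "rx": 0, "ry": 0, "rz": 0, "claw": 0.045}, {"tx": 0, "ty": 0, "tz": -0.045, "rx": 0, "ry": 0, "rz": 0, "claw": 0.045}, {"tx": 0, "ty": 0, "tz": -0.0545, "rx": 0, "ry": 0, "rz": 0, "claw": 0.045}, {"tx": 0, "ty": 0, "tz": -0.0545, "rx": 0, "ry": 0, "rz": 0, "claw": 0.045}, {"tx": 0, "ty": 0, "tz": -0.0545, "rx": 0, "ry": 0, "rz": 0, "claw": 0.045}, {"tx": 0, "ty": 0, "tz": -0.0545, "rx": 0, "ry": 0, "rz": 0, "claw": 0.075}, {"tx": 0, "ty": 0, "tz": -0.0545, "rx": 0, "ry": 0, "rz": 0, "claw": 0.075}, {"tx": 0, "ty": 0, "tz": -0.0545, "rx": 0, "ry": 0, "rz": 0, "claw": 0.075}, {"tx": 0, "ty": 0, "tz": -0.02, "rx": 0, "ry": 0, "rz": 0, "claw": 0.075}, {"tx": 0, "ty": 0, "tz": 0.03, "rx": 0, "ry": 0, "rz": 0, "claw": 0.085}, {"tx": 0, "ty": 0, "tz": 0.08, "rx": 0, "ry": 0, "rz": 0, "claw": 0.085}, {"tx": 0, "ty": 0, "tz": 0.13, "rx": 0, "ry": 0, "rz": 0, "claw": 0.085}]}}

```text
clock: 11.65
eef_pos: [499.9, 323.4, 209.3]
tool_rot: [-3.141, 0.0, 2.712]
force: [1.0, 1.5, -0.3]
width: 85.0
```

```bash
python3 snap.py w5; python3 - <<'E'
from an import *
hole("w3",(250,0,150,60),48)
im,c=load("w3"); P=np.array([(514.2,65.7),(542,54),(525,105.7),(551.2,93)]); Q=cast(c,P,26); print(Q.round(1))
a=Q[3]-Q[2];b=Q[2]-Q[0]; print(np.linalg.norm(a),np.degrees(np.arctan2(a[1],a[0])),np.linalg.norm(b),np.degrees(np.arctan2(b[1],b[0])))
e=Q[1]-Q[0];print(np.linalg.norm(e),np.degrees(np.arctan2(e[1],e[0])))
E
```

```text
11.65 [499.9 323.4 209.3] [-3.141  0.     2.712] [-1.08  0.69  0.77  1.71 -0.57  0.97  1.05] 85.00385290577539 cam {'camera_matrix': array([[321.36963073,   0.        , 319.54561879],
       [  0.        , 321.36963073, 197.26096486],
       [  0.        ,   0.        ,   1.        ]]), 'origin': array([437.03580532, 353.36440214, 351.53379575]), 'attitude': array([-2.76639445e-01,  1.89076158e-04,  1.13902823e+00])}
[[587.1 104.5  26. ]
 [588.  135.3  26. ]
 [633.6 104.4  26. ]
 [632.3 134.8  26. ]]
30.379359796270556 92.313324960273 46.50445770907302 -0.1042860216382861
30.760799600177 88.15950180108749
```

View pics/w5.png

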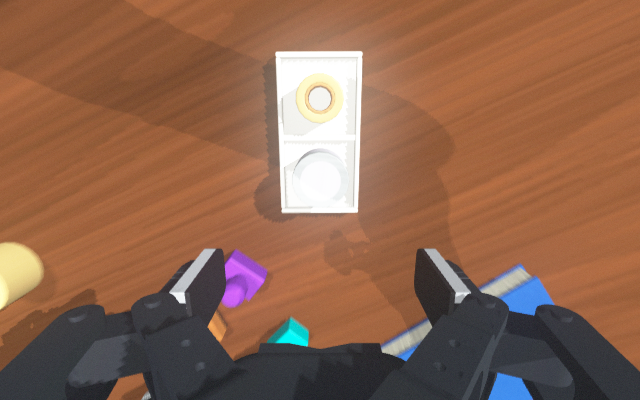

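>>> {"name": "apply_moves", "arguments": {"increments": [{"tx": -0.0475, "ty": -0.38, "tz": -0.06, "rx": 0, "ry": 0, "rz": 0, "claw": 0.085}, {"tx": -0.0475, "ty": -0.38, "tz": -0.06, "rx": 0, "ry": 0, "rz": 0, "claw": 0.085}, {"tx": -0.0475, "ty": -0.38, "tz": -0.06, "rx": 0, "ry": 0, "rz": 0, "claw": 0.085}, {"tx": -0.0475, "ty": -0.38, "tz": -0.06, "rx": 0, "ry": 0, "rz": 0, "claw": 0.085}, {"tx": -0.0475, "ty": -0.38, "tz": -0.06, "rx": 0, "ry": 0, "rz": 0, "claw": 0.085}, {"tx": -0.0475, "ty": -0.38, "tz": -0.06, "rx": 0, "ry": 0, "rz": 0, "claw": 0.085}, {"tx": -0.0475, "ty": -0.38, "tz": -0.06, "rx": 0, "ry": 0, "rz": 0, "claw": 0.085}, {"tx": -0.0475, "ty": -0.38, "tz": -0.06, "rx": 0, "ry": 0, "rz": 0, "claw": 0.085}, {"tx": -0.0475, "ty": -0.38, "tz": -0.06, "rx": 0, "ry": 0, "rz": 0, "claw": 0.085}, {"tx": -0.0475, "ty": -0.38, "tz": -0.06, "rx": 0, "ry": 0, "rz": 0, "claw": 0.085}, {"tx": -0.0475, "ty": -0.38, "tz": -0.06, "rx": 0, "ry": 0, "rz": 0, "claw": 0.085}, {"tx": -0.0475, "ty": -0.38, "tz": -0.06, "rx": 0, "ry": 0, "rz": 0, "claw": 0.085}]}}

```text
clock: 12.9
eef_pos: [453.0, -54.6, 147.3]
tool_rot: [3.141, -0.0, 2.716]
force: [-0.6, 0.6, -0.2]
width: 84.7
```

```bash
python3 snap.py w6; python3 - <<'E'
from an import *
hole("w6",(150,120,340,270),48)
E
```

```text
12.9 [453.  -54.6 147.3] [ 3.141 -0.     2.716] [-0.38  0.58  0.64  2.14 -0.61  0.61  1.84] 84.73368908536084 cam {'camera_matrix': array([[321.36963073,   0.        , 319.54561879],
       [  0.        , 321.36963073, 197.26096486],
       [  0.        ,   0.        ,   1.        ]]), 'origin': array([390.04245323, -24.99127216, 289.59624026]), 'attitude': array([-2.76414016e-01, -8.84629424e-04,  1.14261562e+00])}
hole [451.  -49.4] [11.5 23.5]
```

View pics/w6.png

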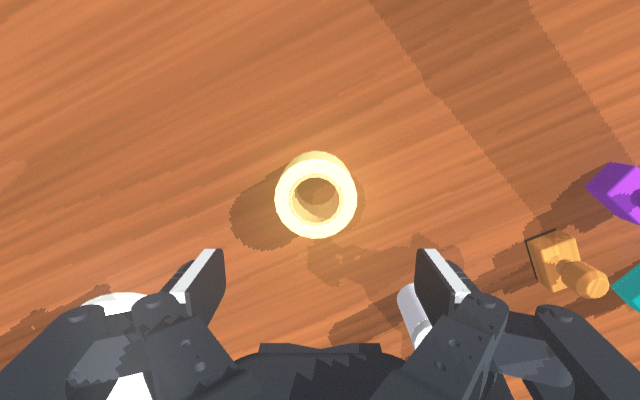

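>>> {"name": "apply_moves", "arguments": {"increments": [{"tx": -0.0005, "ty": -0.001, "tz": -0.05, "rx": 0, "ry": 0, "rz": 0, "claw": 0.085}, {"tx": -0.0005, "ty": -0.001, "tz": -0.08, "rx": 0, "ry": 0, "rz": 0, "claw": 0.085}, {"tx": -0.0005, "ty": -0.001, "tz": -0.11, "rx": 0, "ry": 0, "rz": 0, "claw": 0.085}, {"tx": -0.0005, "ty": -0.001, "tz": -0.128, "rx": 0, "ry": 0, "rz": 0, "claw": 0.085}, {"tx": -0.0005, "ty": -0.001, "tz": -0.128, "rx": 0, "ry": 0, "rz": 0, "claw": 0.085}, {"tx": -0.0005, "ty": -0.001, "tz": -0.128, "rx": 0, "ry": 0, "rz": 0, "claw": 0.055}, {"tx": -0.0005, "ty": -0.001, "tz": -0.128, "rx": 0, "ry": 0, "rz": 0, "claw": 0.055}, {"tx": -0.0005, "ty": -0.001, "tz": -0.128, "rx": 0, "ry": 0, "rz": 0, "claw": 0.055}, {"tx": -0.0005, "ty": -0.001, "tz": -0.128, "rx": 0, "ry": 0, "rz": 0, "claw": 0.055}, {"tx": -0.0005, "ty": -0.001, "tz": -0.128, "rx": 0, "ry": 0, "rz": 0, "claw": 0.055}, {"tx": -0.0005, "ty": -0.001, "tz": -0.1, "rx": 0, "ry": 0, "rz": 0, "claw": 0.055}, {"tx": -0.0005, "ty": -0.001, "tz": -0.05, "rx": 0, "ry": 0, "rz": 0, "claw": 0.055}]}}

```text
clock: 14.15
eef_pos: [450.8, -56.8, 97.2]
tool_rot: [-3.14, -0.004, 2.713]
force: [1.5, 1.4, -1.2]
width: 65.0
```

```bash
python3 -c "
from cell import *
s=read_state();print(s['eef_pos'],s['width'],s['force'])"
```

```text
[450.81143014 -56.8167266   97.21070642] 64.97479085089348 [ 1.4651789   1.3688499  -1.15733197]
```

>>> {"name": "apply_moves", "arguments": {"increments": [{"tx": 0.0633, "ty": -0.2425, "tz": 0.02, "rx": 0, "ry": 0, "rz": 0, "claw": 0.055}, {"tx": 0.0633, "ty": -0.2425, "tz": 0.02, "rx": 0, "ry": 0, "rz": 0, "claw": 0.055}, {"tx": 0.0633, "ty": -0.2425, "tz": 0.02, "rx": 0, "ry": 0, "rz": 0, "claw": 0.055}, {"tx": 0.0633, "ty": -0.2425, "tz": 0.02, "rx": 0, "ry": 0, "rz": 0, "claw": 0.055}, {"tx": 0.0633, "ty": -0.2425, "tz": 0.02, "rx": 0, "ry": 0, "rz": 0, "claw": 0.055}, {"tx": 0.0633, "ty": -0.2425, "tz": 0.02, "rx": 0, "ry": 0, "rz": 0, "claw": 0.055}, {"tx": 0.0633, "ty": -0.2425, "tz": 0, "rx": 0, "ry": 0, "rz": 0, "claw": 0.055}, {"tx": 0.0633, "ty": -0.2425, "tz": -0.02, "rx": 0, "ry": 0, "rz": 0, "claw": 0.055}, {"tx": 0.0633, "ty": -0.2425, "tz": -0.02, "rx": 0, "ry": 0, "rz": 0, "claw": 0.055}, {"tx": 0.0633, "ty": -0.2425, "tz": -0.02, "rx": 0, "ry": 0, "rz": 0, "claw": 0.055}]}}

```text
clock: 15.15
eef_pos: [515.6, -299.5, 77.9]
tool_rot: [-3.141, -0.0, 2.713]
force: [0.7, -0.5, -1.0]
width: 64.5
```

```bash
python3 snap.py w7
```

```text
15.15 [ 515.6 -299.5   77.9] [-3.141 -0.     2.713] [ 0.15  0.83  0.55  1.81 -0.64  0.69  2.21] 64.51395912675265 cam {'camera_matrix': array([[321.36963073,   0.        , 319.54561879],
       [  0.        , 321.36963073, 197.26096486],
       [  0.        ,   0.        ,   1.        ]]), 'origin': array([ 452.66619557, -269.56776467,  220.1532109 ]), 'attitude': array([-2.76544740e-01,  2.55156460e-05,  1.13997553e+00])}
```

View pics/w7.png

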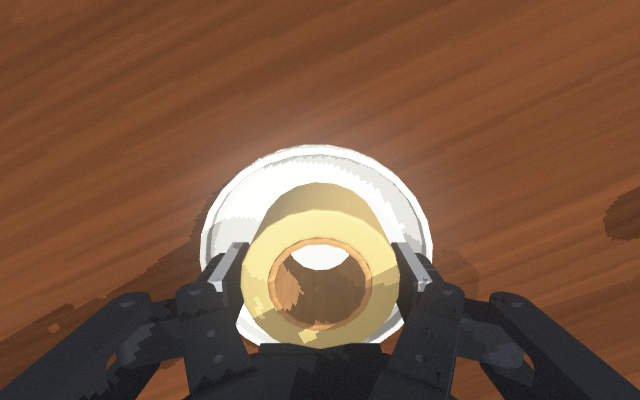

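>>> {"name": "apply_moves", "arguments": {"increments": [{"tx": 0, "ty": 0, "tz": -0.03, "rx": 0, "ry": 0, "rz": 0, "claw": 0.055}, {"tx": 0, "ty": 0, "tz": -0.045, "rx": 0, "ry": 0, "rz": 0, "claw": 0.055}, {"tx": 0, "ty": 0, "tz": -0.0535, "rx": 0, "ry": 0, "rz": 0, "claw": 0.055}, {"tx": 0, "ty": 0, "tz": -0.0535, "rx": 0, "ry": 0, "rz": 0, "claw": 0.055}, {"tx": 0, "ty": 0, "tz": -0.0535, "rx": 0, "ry": 0, "rz": 0, "claw": 0.055}, {"tx": 0, "ty": 0, "tz": -0.0535, "rx": 0, "ry": 0, "rz": 0, "claw": 0.085}, {"tx": 0, "ty": 0, "tz": -0.0535, "rx": 0, "ry": 0, "rz": 0, "claw": 0.085}, {"tx": 0, "ty": 0, "tz": -0.0535, "rx": 0, "ry": 0, "rz": 0, "claw": 0.085}, {"tx": 0, "ty": 0, "tz": -0.03, "rx": 0, "ry": 0, "rz": 0, "claw": 0.085}, {"tx": 0, "ty": 0, "tz": 0.02, "rx": 0, "ry": 0, "rz": 0, "claw": 0.085}, {"tx": 0, "ty": 0, "tz": 0.07, "rx": 0, "ry": 0, "rz": 0, "claw": 0.085}, {"tx": 0, "ty": 0, "tz": 0.12, "rx": 0, "ry": 0, "rz": 0, "claw": 0.05}]}}

```text
clock: 16.4
eef_pos: [515.1, -299.7, 199.0]
tool_rot: [-3.141, -0.001, 2.712]
force: [2.1, 0.0, -0.2]
width: 72.8
```

>>> {"name": "apply_moves", "arguments": {"increments": [{"tx": 0.145, "ty": 0.398, "tz": 0, "rx": 0, "ry": 0, "rz": 0, "claw": 0.05}, {"tx": 0.145, "ty": 0.398, "tz": 0, "rx": 0, "ry": 0, "rz": 0, "claw": 0.05}, {"tx": 0.145, "ty": 0.398, "tz": 0, "rx": 0, "ry": 0, "rz": 0, "claw": 0.05}, {"tx": 0.145, "ty": 0.398, "tz": 0, "rx": 0, "ry": 0, "rz": 0, "claw": 0.05}, {"tx": 0.145, "ty": 0.398, "tz": 0, "rx": 0, "ry": 0, "rz": 0, "claw": 0.05}, {"tx": 0.145, "ty": 0.398, "tz": 0, "rx": 0, "ry": 0, "rz": 0, "claw": 0.05}, {"tx": 0.145, "ty": 0.398, "tz": 0, "rx": 0, "ry": 0, "rz": 0, "claw": 0.05}, {"tx": 0.145, "ty": 0.398, "tz": 0, "rx": 0, "ry": 0, "rz": 0, "claw": 0.05}, {"tx": 0.145, "ty": 0.398, "tz": 0, "rx": 0, "ry": 0, "rz": 0, "claw": 0.05}, {"tx": 0.145, "ty": 0.398, "tz": 0, "rx": 0, "ry": 0, "rz": 0, "claw": 0.05}, {"tx": 0.145, "ty": 0.398, "tz": 0, "rx": 0, "ry": 0, "rz": 0, "claw": 0.05}, {"tx": 0.145, "ty": 0.398, "tz": 0, "rx": 0, "ry": 0, "rz": 0, "claw": 0.05}]}}

```text
clock: 17.6
eef_pos: [660.1, 96.0, 197.5]
tool_rot: [-3.14, 0.0, 2.71]
force: [-0.1, -1.1, -0.1]
width: 49.7
```

```bash
python3 snap.py w8
```

```text
17.6 [660.1  96.  197.5] [-3.14  0.    2.71] [-0.57  0.79  0.72  1.51 -0.57  1.05  1.43] 49.67828798423291 cam {'camera_matrix': array([[321.36963073,   0.        , 319.54561879],
       [  0.        , 321.36963073, 197.26096486],
       [  0.        ,   0.        ,   1.        ]]), 'origin': array([597.32508133, 126.28895614, 339.68873683]), 'attitude': array([-2.76861781e-01,  1.04715094e-03,  1.13690220e+00])}
```

View pics/w8.png

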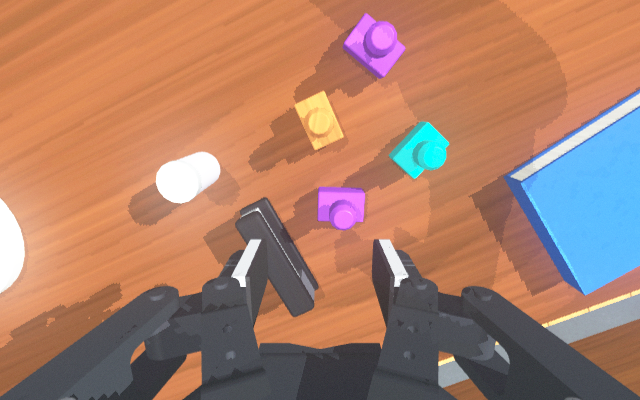

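>>> {"name": "apply_moves", "arguments": {"increments": [{"tx": -0.051, "ty": 0.0215, "tz": 0, "rx": 0, "ry": 0, "rz": 0, "claw": 0.05}, {"tx": -0.051, "ty": 0.0215, "tz": 0, "rx": 0, "ry": 0, "rz": 0, "claw": 0.05}, {"tx": -0.051, "ty": 0.0215, "tz": -0.04, "rx": 0, "ry": 0, "rz": 0, "claw": 0.05}, {"tx": -0.051, "ty": 0.0215, "tz": -0.08, "rx": 0, "ry": 0, "rz": 0, "claw": 0.05}, {"tx": -0.051, "ty": 0.0215, "tz": -0.1, "rx": 0, "ry": 0, "rz": 0, "claw": 0.05}, {"tx": -0.051, "ty": 0.0215, "tz": -0.1, "rx": 0, "ry": 0, "rz": 0, "claw": 0.05}]}}

```text
clock: 18.25
eef_pos: [607.1, 118.4, 94.7]
tool_rot: [-3.138, -0.005, 2.71]
force: [0.6, -0.1, 0.1]
width: 49.9
```

```bash
python3 snap.py w9
```

```text
18.25 [607.1 118.4  94.7] [-3.138 -0.005  2.71 ] [-0.6   0.85  0.63  1.73 -0.67  0.8   1.49] 49.901523958954485 cam {'camera_matrix': array([[321.36963073,   0.        , 319.54561879],
       [  0.        , 321.36963073, 197.26096486],
       [  0.        ,   0.        ,   1.        ]]), 'origin': array([545.09585848, 148.6107706 , 237.30167657]), 'attitude': array([-0.27167382,  0.00299647,  1.13744081])}
```

View pics/w9.png

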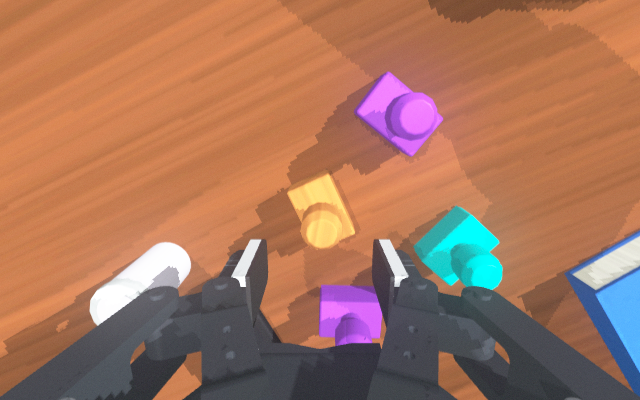

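>>> {"name": "apply_moves", "arguments": {"increments": [{"tx": 0, "ty": 0, "tz": -0.03, "rx": 0, "ry": 0, "rz": 0, "claw": 0.05}, {"tx": 0, "ty": 0, "tz": -0.055, "rx": 0, "ry": 0, "rz": 0, "claw": 0.05}, {"tx": 0, "ty": 0, "tz": -0.067, "rx": 0, "ry": 0, "rz": 0, "claw": 0.05}, {"tx": 0, "ty": 0, "tz": -0.067, "rx": 0, "ry": 0, "rz": 0, "claw": 0.05}, {"tx": 0, "ty": 0, "tz": -0.067, "rx": 0, "ry": 0, "rz": 0, "claw": 0.02}, {"tx": 0, "ty": 0, "tz": -0.067, "rx": 0, "ry": 0, "rz": 0, "claw": 0.02}, {"tx": 0, "ty": 0, "tz": -0.067, "rx": 0, "ry": 0, "rz": 0, "claw": 0.02}, {"tx": 0, "ty": 0, "tz": -0.067, "rx": 0, "ry": 0, "rz": 0, "claw": 0.02}, {"tx": 0, "ty": 0, "tz": -0.067, "rx": 0, "ry": 0, "rz": 0, "claw": 0.02}]}}

```text
clock: 19.2
eef_pos: [610.9, 119.4, 32.2]
tool_rot: [3.14, 0.003, 2.712]
force: [-0.6, 0.3, 6.1]
width: 24.0
```

>>> {"name": "apply_moves", "arguments": {"increments": [{"tx": 0, "ty": 0, "tz": 0.04, "rx": 0, "ry": 0, "rz": 0, "claw": 0.02}, {"tx": 0, "ty": 0, "tz": 0.08, "rx": 0, "ry": 0, "rz": 0, "claw": 0.02}, {"tx": 0, "ty": 0, "tz": 0.12, "rx": 0, "ry": 0, "rz": 0, "claw": 0.02}, {"tx": 0, "ty": 0, "tz": 0.12, "rx": 0, "ry": 0, "rz": 0, "claw": 0.02}]}}

```text
clock: 19.6
eef_pos: [613.4, 119.4, 156.4]
tool_rot: [3.136, 0.009, 2.712]
force: [0.6, -1.2, -0.8]
width: 23.9
```

>>> {"name": "apply_moves", "arguments": {"increments": [{"tx": -0.0275, "ty": -0.4495, "tz": 0, "rx": 0, "ry": 0, "rz": 0, "claw": 0.02}, {"tx": -0.0275, "ty": -0.4495, "tz": 0, "rx": 0, "ry": 0, "rz": 0, "claw": 0.02}, {"tx": -0.0275, "ty": -0.4495, "tz": 0, "rx": 0, "ry": 0, "rz": 0, "claw": 0.02}, {"tx": -0.0275, "ty": -0.4495, "tz": 0, "rx": 0, "ry": 0, "rz": 0, "claw": 0.02}, {"tx": -0.0275, "ty": -0.4495, "tz": 0, "rx": 0, "ry": 0, "rz": 0, "claw": 0.02}, {"tx": -0.0275, "ty": -0.4495, "tz": 0, "rx": 0, "ry": 0, "rz": 0, "claw": 0.02}, {"tx": -0.0275, "ty": -0.4495, "tz": 0, "rx": 0, "ry": 0, "rz": 0, "claw": 0.02}, {"tx": -0.0275, "ty": -0.4495, "tz": 0, "rx": 0, "ry": 0, "rz": 0, "claw": 0.02}, {"tx": -0.0275, "ty": -0.4495, "tz": 0, "rx": 0, "ry": 0, "rz": 0, "claw": 0.02}, {"tx": -0.0275, "ty": -0.4495, "tz": 0, "rx": 0, "ry": 0, "rz": 0, "claw": 0.02}, {"tx": -0.0275, "ty": -0.4495, "tz": 0, "rx": 0, "ry": 0, "rz": 0, "claw": 0.02}]}}

```text
clock: 20.7
eef_pos: [580.7, -331.5, 149.8]
tool_rot: [-3.141, -0.001, 2.709]
force: [0.6, 0.9, -0.1]
width: 23.8
```

>>> {"name": "apply_moves", "arguments": {"increments": [{"tx": 0, "ty": 0, "tz": -0.03, "rx": 0, "ry": 0, "rz": 0, "claw": 0.02}, {"tx": 0, "ty": 0, "tz": -0.05, "rx": 0, "ry": 0, "rz": 0, "claw": 0.02}, {"tx": 0, "ty": 0, "tz": -0.05, "rx": 0, "ry": 0, "rz": 0, "claw": 0.02}, {"tx": 0, "ty": 0, "tz": -0.05, "rx": 0, "ry": 0, "rz": 0, "claw": 0.02}]}}

```text
clock: 21.1
eef_pos: [582.6, -328.1, 100.3]
tool_rot: [3.141, -0.001, 2.715]
force: [-0.6, -0.3, 0.3]
width: 24.0
```

```bash
python3 snap.py w10
```

```text
21.1 [ 582.6 -328.1  100.3] [ 3.141e+00 -1.000e-03  2.715e+00] [ 0.15  0.88  0.59  1.58 -0.6   0.87  2.11] 23.99858086024151 cam {'camera_matrix': array([[321.36963073,   0.        , 319.54561879],
       [  0.        , 321.36963073, 197.26096486],
       [  0.        ,   0.        ,   1.        ]]), 'origin': array([ 519.67055915, -298.42504747,  242.55238618]), 'attitude': array([-2.75760762e-01, -1.03418335e-03,  1.14150908e+00])}
```

View pics/w10.png

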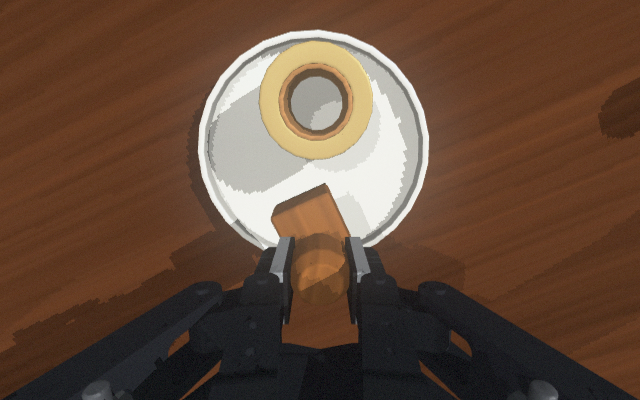

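>>> {"name": "apply_moves", "arguments": {"increments": [{"tx": 0, "ty": 0, "tz": -0.03, "rx": 0, "ry": 0, "rz": 0, "claw": 0.02}, {"tx": 0, "ty": 0, "tz": -0.05, "rx": 0, "ry": 0, "rz": 0, "claw": 0.02}, {"tx": 0, "ty": 0, "tz": -0.06, "rx": 0, "ry": 0, "rz": 0, "claw": 0.02}, {"tx": 0, "ty": 0, "tz": -0.065, "rx": 0, "ry": 0, "rz": 0, "claw": 0.02}, {"tx": 0, "ty": 0, "tz": -0.065, "rx": 0, "ry": 0, "rz": 0, "claw": 0.02}, {"tx": 0, "ty": 0, "tz": -0.065, "rx": 0, "ry": 0, "rz": 0, "claw": 0.02}]}}

```text
clock: 21.75
eef_pos: [582.8, -330.5, 36.6]
tool_rot: [-3.141, 0.002, 2.713]
force: [0.0, -0.1, -0.2]
width: 23.9
```

>>> {"name": "apply_moves", "arguments": {"increments": [{"tx": 0, "ty": 0, "tz": 0, "rx": 0, "ry": 0, "rz": 0, "claw": 0.05}, {"tx": 0, "ty": 0, "tz": 0, "rx": 0, "ry": 0, "rz": 0, "claw": 0.05}, {"tx": 0, "ty": 0, "tz": 0, "rx": 0, "ry": 0, "rz": 0, "claw": 0.05}, {"tx": 0, "ty": 0, "tz": 0.03, "rx": 0, "ry": 0, "rz": 0, "claw": 0.05}, {"tx": 0, "ty": 0, "tz": 0.08, "rx": 0, "ry": 0, "rz": 0, "claw": 0.05}, {"tx": 0, "ty": 0, "tz": 0.13, "rx": 0, "ry": 0, "rz": 0, "claw": 0.05}, {"tx": 0.06, "ty": -0.02, "tz": 0.17, "rx": 0, "ry": 0, "rz": 0, "claw": 0.05}, {"tx": 0.06, "ty": -0.02, "tz": 0.17, "rx": 0, "ry": 0, "rz": 0, "claw": 0.05}, {"tx": 0.06, "ty": -0.02, "tz": 0.17, "rx": 0, "ry": 0, "rz": 0, "claw": 0.05}]}}

```text
clock: 22.65
eef_pos: [645.7, -350.8, 208.0]
tool_rot: [-3.141, 0.007, 2.715]
force: [0.9, 0.1, -0.2]
width: 50.0
```

```bash
python3 snap.py w11; python3 - <<'E'
from h import *
im=get_image("side")[:,:,::-1]; w=cv2.imread("pics/w11.png")
a=im[110:370,180:420]; b=w[0:260,100:540]
cv2.imwrite("pics/f.png",np.hstack([cv2.resize(a,(370,400)),cv2.resize(b,(430,400))]))
E
```

```text
22.65 [ 645.7 -350.8  208. ] [-3.141  0.007  2.715] [ 0.15  0.86  0.65  1.28 -0.53  1.16  1.99] 50.01372679830039 cam {'camera_matrix': array([[321.36963073,   0.        , 319.54561879],
       [  0.        , 321.36963073, 197.26096486],
       [  0.        ,   0.        ,   1.        ]]), 'origin': array([ 581.8519102 , -320.57736372,  349.77690245]), 'attitude': array([-2.83524455e-01,  4.95943708e-04,  1.14217597e+00])}
```

View pics/f.png

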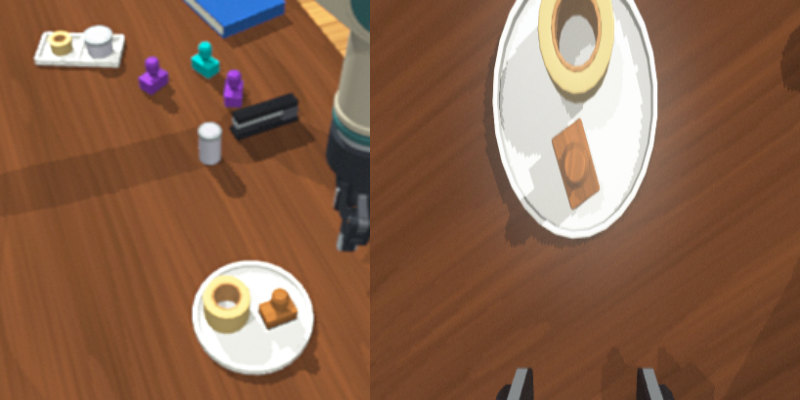

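The final view shows the large roll flat and the stamp upright, side by side in the round tray. The bay tray holds the small roll and the low tin, one per compartment. The tall tin and the stapler have not moved, and the gripper is clear.

```bash
python3 -c "
from cell import *
print(finish_job())"
```

```text
the job is handed in; nothing more can be done
None
```

Both kits are made up and the job is handed in at about 22.7 s on the robot's clock, well under the 112 s limit.

- **Pinboard kit:** the small tape roll and the low tin went in first, one in each compartment of the two-compartment tray.
- **Parcel kit:** the large tape roll went in next, lying flat in the round tray, and then the brown wooden stamp, standing upright beside it.

I checked the end state in a last side view and a last wrist view. All four things are inside their trays, standing as asked. The tall tin, the stapler and the look-alike stamps look unmoved, and the gripper is clear of everything.

No check failed. The positions I measured for each thing agreed from view to view to within about 3 mm. The exception was a rough estimate of the round tray's centre, about 8 mm off. I re-derived it from the tray's rim, and that agreed with the earlier fit.

The highest force I saw reported on the gripper was about 6 N. Forces are reported only at the end of each move, so I did not see peaks in between.

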